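# Clip a glass rod into the strain viewer and hold its filter slide at the index

## Robot

A 6-joint arm with a two-finger parallel gripper is mounted at the origin on the work surface. World frame = base frame: x ahead of the robot, y to its left, z up, the work surface at z = 0. Lengths are in m, angles in rad, forces in N, time in s.
With the tool pointing down it reaches from about 0.35 to 0.85 m from the base axis. Payload 8.1 kg.
Tool frame: the origin (TCP) lies on the centre line of the jaws, within the pads' length; the fingertips stand 17 mm ahead of it and the grasp point (between the pads) lies 2 mm behind it; x points along the fingers, z is the direction in which the jaws open and shut, and the axes are right-handed (so a half turn about x gives the same grasp; the last joint's range is limited). The gripper opens to 93 mm and grips with 3 to 60 N. Pads are 15 mm wide; open, the fingers measure 128 mm over their backs; the gripper's body (75 mm by 188 mm) begins 65 mm behind the grasp point.
Start: joints at [1.232, 0.13, 1.488, -0, 1.523, -0.085], TCP at [0.151, 0.581, 0.236] pointing down, gripper open.
Joint ranges: [-2.96, 2.96], [-0.89, 2.26], [0.02, 2.5], [-1.34, 4.48], [0, 2.73], [-2.66, 2.66]. Speed limits (rad/s): [2.39, 2.39, 2.79, 3.14, 3.14, 3.14].

## Interface

Orientations are given as a rotation vector (axis times angle).
In Python, from plant import telemetry, optics, workorder gives the robot as it stands.
- The arm moves only by the shell command python3 -m inch 'ROWS' [FORCE]. ROWS is JSON, a list that holds one entry, the list of rows, each a list of 7 numbers: the shift along the tool's x, y, z in m, then the turn, a rotation vector about the tool's x, y, z in rad, then the opening, from 0 (shut) to 1 (fully open). In form: [[[tx, ty, tz, ax, ay, az, grip], ...]]. A call has 1 to 20 rows; each row shifts and turns the pose as measured when the row begins, along the tool's axes as they then stand; what a row does not reach is not made up. A row lasts 1/10 s, in which the tool goes at most 50 mm and 8.59 degrees, less where a joint would pass 70% of its speed; a pose out of reach is approached as far as the arm can. A call is refused whole if a number of a shift passes 0.05 or a number of a turn 0.15, either way. A call with a gripper value outside its range is refused whole. The fingers move at their own pace and stop on an object; FORCE is the grip in N (left out, the last holds). Time passes only in rows, so rows that do not move let the fingers close. It gives the time, the measured TCP pose, the force and the opening at its end, in the units of the state.
- telemetry.read_state(): the state, without advancing time (a new reading comes with each control period).
- optics.read_camera(name): name is "side" or "top"; returns a dict with "frame" (384x512x3 uint8, blue, green, red), "fx", "fy", "cx", "cy" (pixels), "rvec" (rotation vector, rad) and "tvec" (3), from world to camera coordinates, as OpenCV has them. Camera axes: x right, y down, z forward; pixel columns grow to the right and rows downward; lengths in m; the calibration is good to about 2 mm. A picture is of the moment at which its call begins. There is no depth.
- workorder.close_job(): hands the job in, once; it reports no verdict.
The state is a dict: "t": time; "q": joint angles; "dq": joint speeds; "joint_torque": joint torques, N m; "tool_pos": TCP position; "orientation": TCP orientation; "force": force on the tool from outside, world axes, zero at the start; "wrist_torque": the same for the moment, N m; "opening": finger opening in m.
Only numpy, scipy, OpenCV 4.12 (cv2) and the standard library are available. Lean on these libraries where they do the work, as an engineer would, in place of code of your own. Each camera call takes 0.05 s, during which the arm holds its last target. There are 200 camera calls.

## Task

Take the shorter, thicker glass rod from the rod rest and push it down past the sprung jaw of the strain viewer until it sits fully home in both forks, about centred, with the jaw closed over it, and let go of it. Then pull the viewer's spring-return filter slide out by its upright handle until the pointer on the handle lines up with the brass index post, keep it there for at least three seconds, and finish while still holding it there with the gripper. Leave everything else on the bench where it is.

Things in the scene. Friction and masses are not known exactly. Their poses are not given: they have to be found in the camera images.
- viewer: Strain viewer fixed to the bench: steel base 8 mm thick; grey light head (x -105 to -55, y -90 to 90, top 75 mm up) with a white window towards +x; fork clips in front of it. Origin on the bench under the middle of the forks; x from head to forks, y along the line of the forks, z up. The slide comes out of the head's -y end.
- seat (a point): Middle of the seated rod's axis, 50 mm above the viewer's origin; same axes; the seated rod lies along y. Two U forks at y -44 and 44 mm, 10 mm long in y, open upward: gap 14 mm, floor 44 mm above the bench, -x prong to 62 mm plus a lip flared outward to 78 mm, +x prong to 52 mm. Between them (y -39 to 39) nothing is above 22 mm.
- jaw (a joint): Sprung jaw of the fork clips, rad: 0 closed (rests there), positive with its noses pushed aside to viewer +x; springs shut by itself. Hinge pin along viewer y at x 0, 18 mm up. A rod coming down into the forks meets the noses with its axis about 68 mm up and opens the jaw to about 0.06 rad; that takes some 4 to 12 N of push, and full seating ends on the hard fork floors.
- jaw_nose (a point): Midway between the jaw's two noses: round, black, radius 6 mm, on steel arms just outside the forks at viewer y -60 and 60 mm. Closed, their axis is at viewer x 9, 60 mm above the bench, overhanging the gap; they close over a seated rod.
- slide (a joint): Pull-out of the filter slide, m: 0 fully in (spring-returned), positive as it is drawn out along viewer -y, stop at 0.085. The spring pulls it back with about 3.2 N at 0 plus 0.08 N per mm (8 N at 60 mm).
- handle (a point): Centre of the top face of the slide's handle, an upright black plate 36 mm (viewer x) by 12 mm (viewer y), 28 to 85 mm above the bench; axes as the viewer's. Fully in it is at viewer x -80, y -135: 39 mm clear to the head, with the slide bar there below 30 mm. A small steel pointer sticks out of its +x side, 52 mm up, at the middle of its thickness.
- index: Brass index post fixed on the viewer's base beside the slide: foot 18 x 16 mm, slim post with a 3 mm wide blade towards the handle's pointer, 47 mm tall. Origin under its foot, 8 mm above the bench, viewer x -34; axes as the viewer's. It stands 30 to 60 mm from the handle's start along viewer -y. Lined up: handle's middle and this origin at the same viewer y.
- rest: Rod rest fixed to the bench: steel plate 104 x 110 x 6 mm with two white ceramic notched bars at x = -42 and +42 mm (each 12 mm thick, top 37 mm). Origin on the bench under its middle; rods lie along its x in two V notches at y = -32 and +32 mm. Clear between the bars above 6 mm.
- rod: The rod to clip in: solid blue glass, 12 mm in diameter, 170 mm long, 48 g or so. Origin at its middle, x along its axis. It lies in one of the rest's two notches, level, its axis 32.5 mm above the bench.
- thin_rod: A thinner, longer rod of the same glass, 7 mm by 220 mm, in the other notch, axis 29 mm above the bench. Leave it. Origin at its middle, x along its axis.
- matchbox: Cardboard box 36 x 53 x 16 mm lying on the bench beside the viewer's forks, origin under its middle. Leave it.
- tin_lid: Flat steel lid, 40 mm across, 10 mm tall, by the rod rest, origin under its middle. Leave it.
- paddle: Wooden slab 70 x 60 x 12 mm, origin under its middle. Leave it.
- jar: Glass jar 68 mm across, 100 mm tall, steel cap, origin under its middle. Leave it.
- tweezers: Dark steel tweezers, 140 mm long, lying, origin under the middle. Leave them.
- mug: White mug 76 mm across, 90 mm tall, with rods standing in it up to 240 mm, origin under its middle. Leave it.
Mind the look-alikes: they are no part of the job. What is shaped like the rod but black or green is not meant.

How it is judged:
On the way, in this order (a step that is already met when the one before it is completed fails the run):
1. the thick rod sits home in both forks with the jaw closed over it, and is let go (z of rod in the frame of viewer between 0.046 and 0.053 m and x of rod in the frame of viewer between -0.003 and 0.003 m and y of rod in the frame of viewer between -0.018 and 0.018 m and angle between the x axis of rod and the y axis of viewer, either way round below 0.05 rad and value of joint jaw below 0.04 rad and contact force between rod and the fingers below 0.2 N), for 0.2 s.
2. the slide is drawn out to the index by the gripper and kept there for two seconds (y of handle in the frame of index between -0.005 and 0.005 m and contact force between slide and the fingers above 2 N), for 2 s.
At the end, for the whole second after the job is handed in: Thick rod in both forks (axis 46-53 mm up, within 3 mm across, 18 mm of centre along, 0.05 rad), jaw under 0.04 rad, fingers off the rod; slide handle within 5 mm of the index along the pull, still, fingers pressing it with over 2 N (all of step 1 and all of step 2 and velocity of joint slide between -0.01 and 0.01 m/s); the arm keeps its last pose, push and grip.
It fails at once if a bystander is shifted by more than 30 mm (distance of any of thin_rod, matchbox, tin_lid, paddle, jar, tweezers, mug from where it was at the start of the episode above 0.03 m).
It also fails if it takes over 62 s, if anything falls off the work surface, if the arm or the gripper's body presses on something with over 40 N, if the wrist force passes 120 N, or if a joint passes its speed limit or range.

## Working session

There is one attempt and no reset: what is moved stays moved. The work goes in short steps, Python scripts to look and compute and a shell command to move; the robot and the scene stay as the last step left them, time stands still between calls to the robot, and variables do not carry over. Pictures are saved under pics/ and viewed, on a budget of 10 in all, crops included, one or two more only if the job needs it, and the job is handed in when it is done.

```bash
ls; mkdir -p pics
python3 - <<'E'
from plant import telemetry, optics
import cv2,numpy as np
for n in ("top","side"):
    c=optics.read_camera(n); cv2.imwrite(f"pics/{n}0.png",c["frame"]); np.savez(f"{n}.npz",**c)
    R=cv2.Rodrigues(np.array(c["rvec"]))[0]; print(n,c["fx"],c["cx"],c["cy"],(-R.T@np.array(c["tvec"]).ravel()).round(3))
    cv2.imwrite(f"pics/{n}0b.png",cv2.resize(c["frame"],(800,600),interpolation=cv2.INTER_CUBIC))
print(telemetry.read_state())
E
```

```text
pics
top 389.186216768168 257.2517636157999 188.1610486510649 [ 0.381 -0.025  1.247]
side 369.8367494746206 257.6586951960149 187.3963505370956 [0.179 0.651 0.842]
{'t': 0.1, 'q': array([ 1.23161126e+00,  1.31122979e-01,  1.48918208e+00, -2.76442129e-05,
        1.52301064e+00, -8.53863152e-02]), 'dq': array([-0.00112165, -0.00123868, -0.00156792, -0.0004505 ,  0.00037026,
       -0.00099829]), 'joint_torque': array([ 1.23165246e-03, -5.61339068e+01, -4.93095839e+01,  7.69893522e-02,
        2.92092370e-02, -9.82862559e-06]), 'tool_pos': array([0.15046307, 0.58031201, 0.23466361]), 'orientation': array([-1.02124155,  1.32010217,  1.0196448 ]), 'force': array([ 0.23768014, -0.54615668, -0.21580806]), 'wrist_torque': array([-0.00454962, -0.01172282,  0.07306856]), 'opening': 0.09283114706624603}
```

View pics/top0b.png

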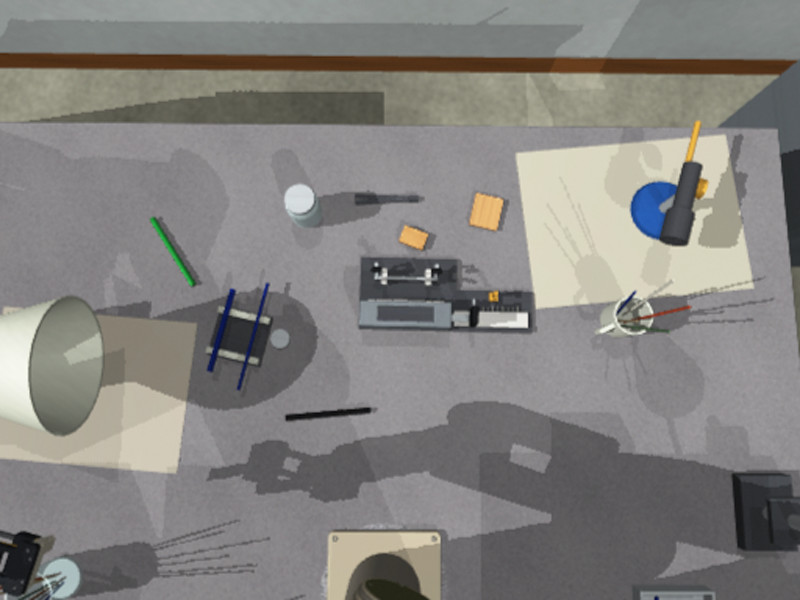

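View pics/side0b.png

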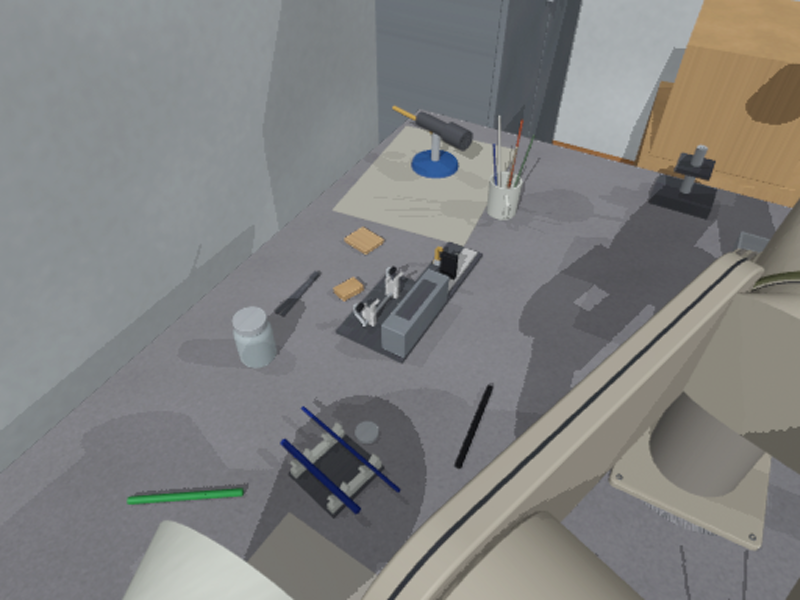

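The top view shows the thick rod at about (222,330) and the thin one at (254,335), in the 800-px picture. The viewer spans (360–535, 258–332), with its slide towards image right. Next I'll enlarge both areas.

Run:
```python
import cv2,numpy as np
f=cv2.imread("pics/top0.png")
def crop(f,x,y,w,h,s):
    g=cv2.resize(f[y:y+h,x:x+w],None,fx=s,fy=s,interpolation=cv2.INTER_CUBIC)
    for i in range(0,w,10): cv2.line(g,(i*s,0),(i*s,6),(0,255,255),1); cv2.putText(g,str(x+i),(i*s,16),0,.3,(0,255,255),1)
    for i in range(0,h,10): cv2.line(g,(0,i*s),(6,i*s),(0,255,255),1); cv2.putText(g,str(y+i),(8,i*s+4),0,.3,(0,255,255),1)
    return g
cv2.imwrite("pics/v1.png",crop(f,224,160,120,55,6))
cv2.imwrite("pics/r1.png",crop(f,125,175,70,80,7))
```

```text
(no output)
```

View pics/v1.png

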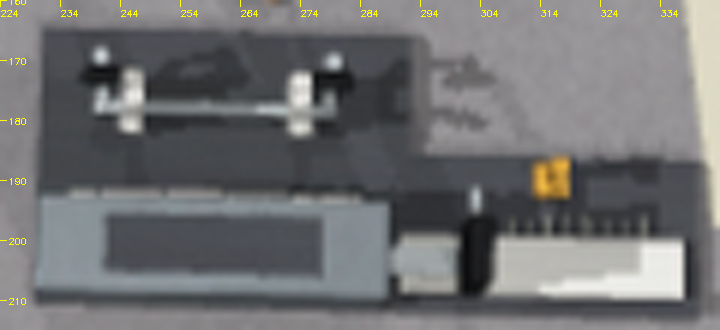

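View pics/r1.png

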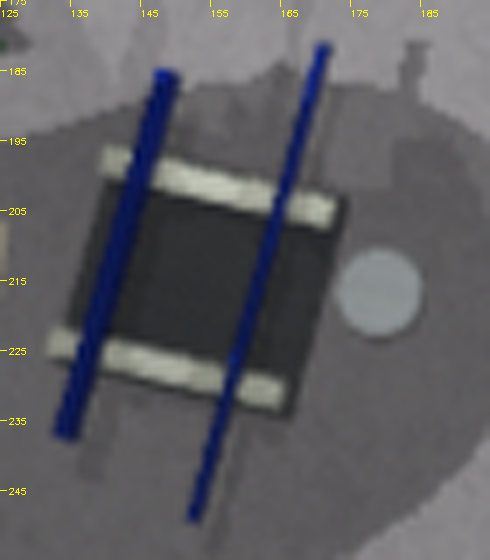

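The viewer crop shows fork tops at crop (132,100) and (300,103), noses at (100,72) and (334,76), head corners at (40,193), (388,193) and (388,298), and the index near (551,178). In the rest crop the thick rod runs from (167,75) to (67,435), and the tin lid is at (379,292).

```bash
cat > h.py <<'E'
import cv2,numpy as np
from scipy.optimize import least_squares
def cam(n):
    d=dict(np.load(n+".npz")); d["K"]=np.array([[d["fx"],0,d["cx"]],[0,d["fy"],d["cy"]],[0,0,1]],float); return d
def proj(c,P): return cv2.projectPoints(np.asarray(P,float).reshape(-1,3),c["rvec"],c["tvec"],c["K"],None)[0].reshape(-1,2)
def back(c,uv,z):
    R=cv2.Rodrigues(c["rvec"])[0]; o=-R.T@c["tvec"].ravel()
    uv=np.atleast_2d(uv).astype(float); r=(np.c_[uv,np.ones(len(uv))]@np.linalg.inv(c["K"]).T)@R
    return o+r*((z-o[2])/r[:,2])[:,None]
def world(p,P):
    P=np.asarray(P,float); s,k=np.sin(p[2]),np.cos(p[2])
    return np.c_[p[0]+k*P[:,0]-s*P[:,1],p[1]+s*P[:,0]+k*P[:,1],P[:,2]]
def up(uv,x,y,s): return (np.array(uv,float)+.5)/s-.5+[x,y]
E
python3 - <<'E'
from h import *
c=cam("top")
M=np.array([[-55,90,75],[-55,-90,75],[-105,-90,75],[-105,90,75],[9,60,60],[9,-60,60]])/1000
uv=up([[40,193],[388,193],[388,298],[37,298],[100,74],[334,77]],224,160,6)
f=lambda p:(proj(c,world(p,M))-uv).ravel()
r=least_squares(f,[.5,0,0]); p=r.x; print("viewer",p,np.round(r.fun.reshape(-1,2),2))
q=np.array([[-80,-135,85],[-7,44,62],[7,44,52],[-7,-44,62],[0,44,44],[-34,-180,47]])/1000
print(np.round((proj(c,world(p,q))+.5-[224,160])*6-.5))
ip=back(c,up([[551,178]],224,160,6),.03); d=ip[0,:2]-p[:2]; s,k=np.sin(p[2]),np.cos(p[2])
print("index viewer",k*d[0]+s*d[1],-s*d[0]+k*d[1])
for n in("top","side"):
    c=cam(n); F=c["frame"].astype(int); m=((F[...,0]-F[...,1]>35)&(F[...,0]-F[...,2]>35)).astype(np.uint8)
    N,L,S,C=cv2.connectedComponentsWithStats(m)
    for i in range(1,N):
        if 60<S[i,4]<1500:
            ys,xs=np.nonzero(L==i); w=back(c,np.c_[xs,ys],.0325)[:,:2]; mu=w.mean(0); U=np.linalg.svd(w-mu)[2] if 0 else np.linalg.eigh(np.cov((w-mu).T))[1][:,1]
            t=(w-mu)@U; mid=mu+U*(t.max()+t.min())/2
            print(n,S[i],"c",mu.round(4),mid.round(4),"len",np.ptp(t).round(4),"ang",np.arctan2(U[1],U[0]).round(4))
E
```

```text
viewer [ 0.60649017 -0.03955508 -0.00131151] [[-0.49  0.19]
 [ 0.67  0.64]
 [ 0.77 -0.5 ]
 [-0.27 -0.93]
 [-0.16  0.4 ]
 [-0.53  0.21]]
[[484. 244.]
 [130. 106.]
 [130.  83.]
 [300. 108.]
 [130.  99.]
 [560. 166.]]
index viewer -0.0377699191454462 -0.1780089374638247
top [404 116  29  37 670] c [ 0.757 -0.548] [ 0.7584 -0.5486] len 0.1233 ang 2.7824
top [152 181  20  68 113] c [0.4927 0.2632] [0.4867 0.2646] len 0.2156 ang 2.9134
top [133 185  17  53 161] c [0.4985 0.3286] [0.4971 0.3289] len 0.1676 ang 2.9102
side [264  96  29  18 388] c [ 0.7395 -0.5335] [ 0.7422 -0.5388] len 0.129 ang 2.039
side [193 260  63  55 192] c [0.4807 0.2709] [0.4855 0.2698] len 0.22 ang 2.9134
side [179 281  52  48 297] c [0.4957 0.3318] [0.4981 0.3312] len 0.1721 ang 2.9137
```

The thick rod's middle is at about (0.4975, 0.330), axis at −0.229 rad to world x, and both cameras agree within 2–3 mm. I'll refine the viewer pose with the side camera.

Run:
```python
import cv2
f=cv2.imread("pics/side0.png")
x,y,w,h,s=210,148,105,86,7
g=cv2.resize(f[y:y+h,x:x+w],None,fx=s,fy=s,interpolation=cv2.INTER_CUBIC)
for i in range(0,w*s,50): cv2.putText(g,str(i),(i,8),0,.3,(0,255,255),1)
for i in range(0,h*s,50): cv2.putText(g,str(i),(0,i+4),0,.3,(0,255,255),1)
cv2.imwrite("pics/v2.png",g)
```

```text
(no output)
```

View pics/v2.png

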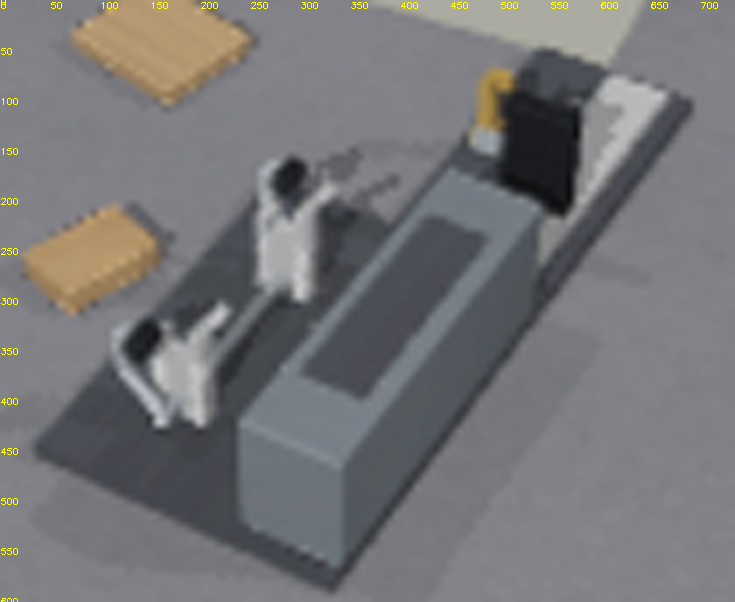

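The side crop gives head top corners at (242,420), (344,463), (455,168) and (545,208), with noses at (145,340) and (290,178). The index post is just beyond the black handle plate.

Run:
```python
from h import *
T,S=cam("top"),cam("side")
M=np.array([[-55,90,75],[-55,-90,75],[-105,-90,75],[-105,90,75],[9,60,60],[9,-60,60]])/1000
uT=up([[40,193],[388,193],[388,298],[37,298],[100,74],[334,77]],224,160,6)
M2=np.vstack([M,np.array([[-105,90,8],[-55,90,8]])/1000])
uS=up([[242,420],[455,168],[545,208],[344,463],[145,340],[290,178],[335,568],[240,525]],210,148,7)
fT=lambda p:(proj(T,world(p,M))-uT).ravel(); fS=lambda p:(proj(S,world(p,M2))-uS).ravel()
for n,f in(("T",fT),("S",fS),("TS",lambda p:np.r_[fT(p),fS(p)])):
    r=least_squares(f,[.6,-.04,0],loss="soft_l1",f_scale=.5); print(n,r.x.round(4),np.round(r.fun.reshape(-1,2),1).tolist())
```

```text
T [ 0.6068 -0.0399 -0.0033] [[-0.4, 0.0], [0.8, 0.6], [0.8, -0.5], [-0.2, -1.1], [-0.0, 0.3], [-0.4, 0.2]]
S [ 0.606  -0.0383 -0.0235] [[-0.9, -0.2], [-0.6, -0.8], [0.8, -0.9], [-0.2, 0.5], [0.0, 0.0], [0.4, -0.2], [0.9, 0.9], [-0.2, 0.2]]
TS [ 0.6067 -0.0391 -0.0134] [[-0.9, -0.2], [0.3, 0.9], [0.2, -0.2], [-0.8, -1.4], [-0.3, 0.1], [-0.7, 0.4], [-0.6, -0.5], [-0.9, -1.2], [0.6, -1.5], [0.2, 0.1], [0.1, -0.1], [0.1, -0.5], [1.3, 0.5], [0.1, -0.0]]
```

Run:
```python
from h import *
T,S=cam("top"),cam("side")
def ang(c,a,z,*k):
    w=back(c,up(a,*k),z); d=w[0]-w[1]; print(w.round(4)[:,:2].tolist(), np.arctan2(-d[0],d[1]).round(4))
t=(224,160,6); s=(210,148,7)
ang(T,[[43,30],[425,38]],.008,*t)
ang(T,[[37,305],[700,318]],.008,*t)
ang(T,[[100,74],[334,77]],.06,*t)
ang(T,[[132,98],[300,102]],.052,*t)
ang(T,[[100,105],[330,110]],.018,*t)
ang(S,[[335,588],[692,105]],.008,*s)
ang(S,[[145,340],[290,178]],.06,*s)
ang(S,[[344,463],[545,208]],.075,*s)
ang(S,[[242,420],[455,168]],.075,*s)
```

```text
[[0.6512, 0.0531], [0.6482, -0.154]] -0.0146
[[0.5018, 0.0539], [0.4969, -0.2991]] -0.0137
[[0.6168, 0.02], [0.6161, -0.1012]] -0.0064
[[0.6058, 0.0035], [0.6043, -0.084]] -0.0176
[[0.6083, 0.0214], [0.6064, -0.1017]] -0.0155
[[0.5019, 0.0618], [0.4967, -0.2919]] -0.0147
[[0.6166, 0.0215], [0.6142, -0.097]] -0.0203
[[0.5036, 0.0524], [0.4993, -0.1207]] -0.0247
[[0.5504, 0.0524], [0.5455, -0.1245]] -0.0278
```

```bash
cat > go.py <<'E'
# go.py x y z yaw : tool-frame shift and turn still needed; yaw = world angle of jaw axis (mod pi)
import sys,numpy as np
from scipy.spatial.transform import Rotation as R
from plant import telemetry
s=telemetry.read_state(); r=R.from_rotvec(s["orientation"]); A=r.as_matrix()
x,y,z,yaw=map(float,sys.argv[1:5])
Z=np.array([np.cos(yaw),np.sin(yaw),0]); Z=Z if Z@A[:,2]>0 else -Z
if len(sys.argv)>5: Z=-Z
X=np.array([0,0,-1.]); G=R.from_matrix(np.c_[X,np.cross(Z,X),Z])
print("t",round(s["t"],2),"pos",s["tool_pos"].round(4),"q",s["q"].round(2),"F",s["force"].round(1),"open",round(s["opening"],4))
print("axes y",A[:,1].round(3),"z",A[:,2].round(3),"jawyaw",np.arctan2(A[1,2],A[0,2]).round(4))
print("shift",(A.T@(np.array([x,y,z])-s["tool_pos"])).round(4),"turn",(r.inv()*G).as_rotvec().round(4))
E
python3 go.py 0.4975 0.330 0.15 1.3415
python3 - <<'E'
from h import *
T,S=cam("top"),cam("side")
a=np.array([[41.6,234]]).T*1.; b=np.array([[115.,358]]).T
P=[c["K"]@np.c_[cv2.Rodrigues(c["rvec"])[0],c["tvec"].reshape(3,1)] for c in(T,S)]
X=cv2.triangulatePoints(*P,a,b); print("lamp",(X[:3]/X[3]).ravel())
print(back(T,[[192,131],[265,152],[179,217]],.05))
E
```

```text
t 0.1 pos [0.1505 0.5803 0.2347] q [ 1.23  0.13  1.49 -0.    1.52 -0.09] F [ 0.2 -0.5 -0.2] open 0.0928
axes y [-0.968  0.251  0.   ] z [ 0.251  0.968 -0.002] jawyaw 1.317
shift [ 0.0849 -0.3988 -0.155 ] turn [-0.0245 -0.0017 -0.0001]
lamp [0.44684762 0.54443047 0.23658081]
[[ 0.75039661  0.17537529  0.05      ]
 [ 0.6834359  -0.0570483   0.05      ]
 [ 0.47647176  0.20677156  0.05      ]]
```

```bash
python3 -m inch '[[[0,0,-0.037,0,0,0,0.43],[0,0,-0.037,0,0,0,0.43],[0,0,-0.037,0,0,0,0.43],[0,0,-0.037,0,0,0,0.43],[0,0,-0.037,0,0,0,0.43],[0,-0.04,0,0,0,0,0.43],[0,-0.04,0,0,0,0,0.43],[0,-0.04,0,0,0,0,0.43],[0,-0.04,0,0,0,0,0.43],[0,-0.04,0,0,0,0,0.43],[0,-0.04,0,0,0,0,0.43],[0,-0.04,0,0,0,0,0.43],[0,-0.04,0,0,0,0,0.43],[0,0,0,0,0,0,0.43]]]' 40; python3 go.py 0.4975 0.330 0.10 1.3415
```

```text
t: 1.5
tool_pos: [0.4195, 0.3074, 0.2248]
orientation: [-1.031, 1.329, 1.022]
force: [-0.1, -0.2, 0.4]
opening: 0.0399
t 1.5 pos [0.4195 0.3074 0.2248] q [ 0.54 -0.07  1.71 -0.01  1.51 -0.78] F [-0.1 -0.2  0.4] open 0.0399
axes y [-0.969  0.245  0.003] z [ 0.245  0.969 -0.013] jawyaw 1.323
shift [ 0.1241 -0.0705  0.0427] turn [-0.0185 -0.0131 -0.0034]
```

```bash
python3 -m inch '[[[0.04,-0.02,0.012,-0.018,-0.013,-0.003,0.43],[0.04,-0.025,0.015,0,0,0,0.43],[0.04,-0.026,0.016,0,0,0,0.43],[0,0,0,0,0,0,0.43],[0,0,0,0,0,0,0.43]]]'; python3 go.py 0.4975 0.330 0.10 1.3415
python3 - <<'E'
from plant import optics
import cv2,numpy as np
a=[]
for n,(x,y,w,h) in (("top",(115,165,90,90)),("side",(170,245,90,90))):
    f=optics.read_camera(n)["frame"]; a.append(cv2.resize(f[y:y+h,x:x+w],(400,400),interpolation=cv2.INTER_CUBIC))
cv2.imwrite("pics/g1.png",np.hstack(a))
E
```

```text
t: 2.0
tool_pos: [0.4985, 0.3324, 0.0988]
orientation: [-1.035, 1.315, 1.04]
force: [0.7, -0.5, 1.0]
opening: 0.0398
t 2.0 pos [0.4985 0.3324 0.0988] q [ 0.5   0.24  1.63  0.    1.29 -0.84] F [ 0.7 -0.5  1. ] open 0.0398
axes y [-0.973  0.229  0.005] z [ 0.229  0.973 -0.002] jawyaw 1.3393
shift [-0.0012  0.0004 -0.0026] turn [-0.0022 -0.0022 -0.0054]
```

View pics/g1.png

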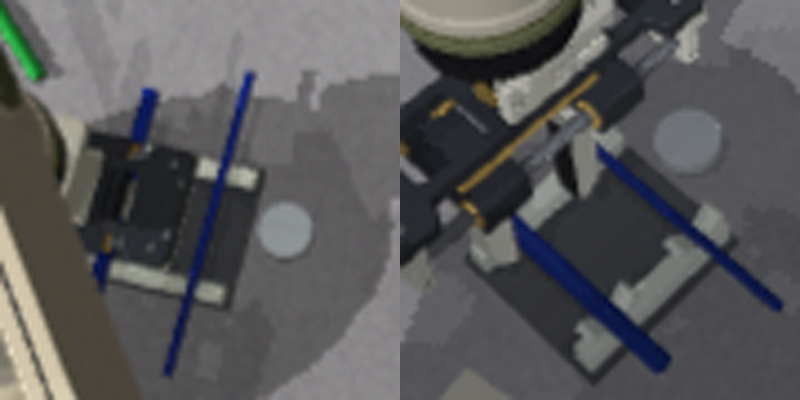

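The gripper straddles the thick rod at its middle, between the bars: the top picture shows the body over the rod around (130,200). I'll descend and grip.

```bash
python3 -m inch '[[[0.025,0,-0.0015,0,0,-0.004,0.43],[0.025,0,-0.001,0,0,0,0.43],[0.015,0,0,0,0,0,0.43],[0.003,0,0,0,0,0,0.43],[0,0,0,0,0,0,0.43]]]'; python3 go.py 0.4975 0.330 0.0305 1.3415
```

```text
t: 2.6
tool_pos: [0.5021, 0.3351, 0.0463]
orientation: [-1.039, 1.286, 1.032]
force: [-0.6, 0.6, 0.8]
opening: 0.0399
t 2.6 pos [0.5021 0.3351 0.0463] q [ 0.5   0.29  1.67 -0.    1.16 -0.84] F [-0.6  0.6  0.8] open 0.0399
axes y [-0.974  0.227 -0.017] z [0.226 0.974 0.015] jawyaw 1.3425
shift [ 0.0156  0.0036 -0.0062] turn [0.0009 0.0147 0.017 ]
```

```bash
python3 -m inch '[[[0,0.0036,-0.006,0,0.015,0.017,0.43],[0,0,0,0,0,0,0.43]]]'; python3 go.py 0.4975 0.330 0.0305 1.3415
```

```text
t: 2.8
tool_pos: [0.4981, 0.3307, 0.0495]
orientation: [-1.04, 1.306, 1.039]
force: [-0.9, 0.1, -0.3]
opening: 0.04
t 2.8 pos [0.4981 0.3307 0.0495] q [ 0.5   0.28  1.67 -0.    1.19 -0.84] F [-0.9  0.1 -0.3] open 0.04
axes y [-0.974  0.226 -0.002] z [0.226 0.974 0.001] jawyaw 1.3428
shift [ 0.019   0.0005 -0.0008] turn [0.0013 0.0013 0.0017]
```

```bash
python3 -m inch '[[[0.006,0,-0.0008,0,0,0,0.43],[0.006,0,0,0,0,0,0.43],[0.006,0,0,0,0,0,0.43],[0.001,0,0,0,0,0,0.43],[0,0,0,0,0,0,0.43]]]'; python3 go.py 0.4975 0.330 0.0305 1.3415
```

```text
t: 3.3
tool_pos: [0.499, 0.3302, 0.0302]
orientation: [-1.039, 1.304, 1.038]
force: [-0.3, -0.6, 0.0]
opening: 0.0401
t 3.3 pos [0.499  0.3302 0.0302] q [ 0.5   0.31  1.67 -0.    1.15 -0.84] F [-0.3 -0.6  0. ] open 0.0401
axes y [-0.974  0.226 -0.003] z [0.226 0.974 0.003] jawyaw 1.3424
shift [-0.0003  0.0014 -0.0005] turn [0.0009 0.0026 0.0032]
```

```bash
python3 -m inch '[[[0,0.001,0,0,0,0,0],[0,0,0,0,0,0,0],[0,0,0,0,0,0,0],[0,0,0,0,0,0,0],[0,0,0,0,0,0,0],[0,0,0,0,0,0,0],[0,0,0,0,0,0,0]]]' 40; python3 go.py 0.4975 0.330 0.0305 1.3415
```

```text
t: 4.0
tool_pos: [0.4976, 0.3295, 0.0301]
orientation: [-1.04, 1.306, 1.038]
force: [-0.2, -0.4, -0.7]
opening: 0.0112
t 4.0 pos [0.4976 0.3295 0.0301] q [ 0.5   0.31  1.68 -0.    1.15 -0.84] F [-0.2 -0.4 -0.7] open 0.0112
axes y [-0.974  0.226 -0.003] z [0.226 0.974 0.001] jawyaw 1.3423
shift [-0.0004  0.0002  0.0005] turn [0.0008 0.0007 0.0026]
```

Gripped: the opening is 11 mm on the 12 mm rod. Lifting.

```bash
python3 -m inch '[[[-0.01,0,0,0,0,0,0],[-0.02,0,0,0,0,0,0],[-0.03,0,0,0,0,0,0],[-0.03,0,0,0,0,0,0],[-0.03,0,0,0,0,0,0],[-0.03,0,0,0,0,0,0],[-0.02,0,0,0,0,0,0],[0,0,0,0,0,0,0],[0,0,0,0,0,0,0]]]'; python3 go.py 0.607 -0.039 0.16 -0.0147
```

```text
t: 4.9
tool_pos: [0.4969, 0.3312, 0.2116]
orientation: [-1.039, 1.301, 1.039]
force: [-0.2, 0.1, -0.9]
opening: 0.011
t 4.9 pos [0.4969 0.3312 0.2116] q [ 0.5   0.13  1.54  0.    1.47 -0.84] F [-0.2  0.1 -0.9] open 0.011
axes y [-0.974  0.226 -0.005] z [0.225 0.974 0.006] jawyaw 1.3434
shift [ 0.0506 -0.1905 -0.3361] turn [1.358  0.0078 0.    ]
```

```bash
python3 -m inch '[[[0,-0.01,-0.018,0,0.008,0,0],[0,-0.02,-0.036,0,0,0,0],[0,-0.02,-0.036,0,0,0,0],[0,-0.02,-0.036,0,0,0,0],[0,-0.02,-0.036,0,0,0,0],[0,-0.02,-0.036,0,0,0,0],[0,-0.02,-0.036,0,0,0,0],[0,-0.02,-0.036,0,0,0,0],[0,-0.018,-0.032,0,0,0,0],[0,0,0,0,0,0,0],[0,0,0,0.05,0,0,0],[0,0,0,0.1,0,0,0],[0,0,0,0.13,0,0,0],[0,0,0,0.13,0,0,0],[0,0,0,0.13,0,0,0],[0,0,0,0.13,0,0,0],[0,0,0,0.13,0,0,0],[0,0,0,0.13,0,0,0],[0,0,0,0.13,0,0,0],[0,0,0,0.1,0,0,0]]]'; python3 go.py 0.607 -0.039 0.16 -0.0147
```

```text
t: 6.9
tool_pos: [0.5779, -0.0047, 0.1755]
orientation: [-0.11, 1.612, 0.118]
force: [-0.3, -0.1, -0.1]
opening: 0.0108
t 6.9 pos [ 0.5779 -0.0047  0.1755] q [-0.1   0.15  1.58 -0.    1.46 -0.24] F [-0.3 -0.1 -0.1] open 0.0108
axes y [-0.143  0.99   0.008] z [ 0.989  0.144 -0.043] jawyaw 0.1443
shift [ 0.0142 -0.0382  0.0245] turn [ 0.1587 -0.044  -0.0049]
```

```bash
python3 -m inch '[[[0,-0.01,0.005,0.08,-0.044,-0.005,0],[0,-0.014,0.008,0.08,0,0,0],[0,-0.012,0.008,0,0,0,0],[0,0,0,0,0,0,0],[0,0,0,0,0,0,0]]]'; python3 go.py 0.607 -0.039 0.16 -0.0147
```

```text
t: 7.4
tool_pos: [0.5974, -0.0358, 0.1677]
orientation: [0.018, 1.58, -0.01]
force: [0.3, -0.2, -1.2]
opening: 0.0108
t 7.4 pos [ 0.5974 -0.0358  0.1677] q [-0.15  0.18  1.56  0.    1.41 -0.13] F [ 0.3 -0.2 -1.2] open 0.0108
axes y [0.018 1.    0.005] z [ 1.    -0.018 -0.009] jawyaw -0.018
shift [ 0.0076 -0.0031  0.0097] turn [-0.0033 -0.0094 -0.0049]
```

```bash
python3 -m inch '[[[0.01,-0.003,0.009,-0.003,-0.009,-0.005,0],[0.015,0,0.001,0,0,0,0],[0.015,0,0,0,0,0,0],[0.01,0,0,0,0,0,0],[0,0,0,0,0,0,0],[0,0,0,0,0,0,0]]]'; python3 go.py 0.607 -0.039 0.11 -0.0147
python3 - <<'E'
from plant import optics
import cv2,numpy as np
a=[]
for n,(x,y,w,h) in (("top",(224,150,70,70)),("side",(200,155,90,90))):
    c=optics.read_camera(n); np.savez(n+"2.npz",**c); f=c["frame"]; a.append(cv2.resize(f[y:y+h,x:x+w],None,fx=400/w,fy=400/w,interpolation=cv2.INTER_CUBIC))
cv2.imwrite("pics/g2.png",np.hstack(a))
E
```

```text
t: 8.0
tool_pos: [0.606, -0.0371, 0.1101]
orientation: [0.009, 1.575, -0.008]
force: [0.7, -0.2, 0.1]
opening: 0.011
t 8.0 pos [ 0.606  -0.0371  0.1101] q [-0.15  0.24  1.59  0.    1.31 -0.14] F [ 0.7 -0.2  0.1] open 0.011
axes y [0.01  1.    0.001] z [ 1.    -0.01  -0.004] jawyaw -0.0103
shift [ 0.0001 -0.0019  0.001 ] turn [ 0.0044 -0.0043 -0.0006]
```

View pics/g2.png

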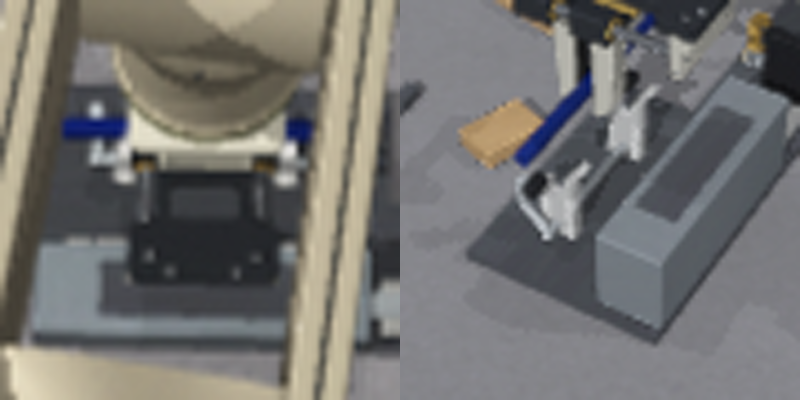

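The rod is held above the forks, its +y end at crop (62,127) in the top half and (122,160) in the side half, with a short stub visible at (298,128).

Run:
```python
from h import *
for n,x0,y0,w0 in(("top",224,150,70),("side",200,155,90)):
    c=cam(n+"2"); F=c["frame"].astype(int); m=((F[...,0]-F[...,1]>35)&(F[...,0]-F[...,2]>35)).astype(np.uint8)
    N,L,S,C=cv2.connectedComponentsWithStats(m)
    allw=[]
    for i in range(1,N):
        x,y,w,h,a=S[i]
        if a>4 and x0<=x<x0+w0 and y0<=y<y0+w0:
            ys,xs=np.nonzero(L==i); W=back(c,np.c_[xs,ys],.112)[:,:2]; allw.append(W); print(n,S[i],W.mean(0).round(4),"y",W[:,1].min().round(4),W[:,1].max().round(4))
    W=np.vstack(allw); p=np.polyfit(W[:,1],W[:,0],1); print("x at y=-.039:",np.polyval(p,-.039).round(4),"yaw",-p[0].round(4))
```

```text
top [235 170  11   4  34] [0.6064 0.0189] y 0.0038 0.0336
top [274 171   5   4  15] [ 0.6062 -0.0876] y -0.0942 -0.0823
x at y=-.039: 0.6063 yaw -0.0028
side [253 158   4   4   9] [ 0.6047 -0.105 ] y -0.1145 -0.0975
side [226 171  17  21  85] [0.6077 0.0086] y -0.0418 0.0523
x at y=-.039: 0.6068 yaw -0.0147
```

```bash
python3 -m inch '[[[0,-0.004,0.001,0.004,-0.004,0,0],[0.01,0,0,0,0,0,0],[0.01,0,0,0,0,0,0],[0.01,0,0,0,0,0,0],[0.006,0,0,0,0,0,0],[0,0,0,0,0,0,0],[0,0,0,0,0,0,0]]]' 50; python3 go.py 0.6067 -0.042 0.072 -0.0147
```

```text
t: 8.8
tool_pos: [0.6082, -0.0419, 0.0728]
orientation: [0.012, 1.568, -0.012]
force: [0.4, 0.1, -0.5]
opening: 0.0107
t 8.8 pos [ 0.6082 -0.0419  0.0728] q [-0.15  0.28  1.62  0.    1.23 -0.14] F [ 0.4  0.1 -0.5] open 0.0107
axes y [0.015 1.    0.   ] z [ 1.    -0.015  0.003] jawyaw -0.015
shift [ 0.0008 -0.0001 -0.0015] turn [-0.0003  0.0031 -0.0002]
```

```bash
python3 -m inch '[[[0,0,-0.0015,0,0.003,0,0],[0.004,0,0,0,0,0,0],[0.005,0,0,0,0,0,0],[0.005,0,0,0,0,0,0],[0.005,0,0,0,0,0,0]]]'; python3 go.py 0.6067 -0.042 0.0475 -0.0147
```

```text
t: 9.3
tool_pos: [0.6071, -0.0421, 0.0557]
orientation: [0.011, 1.57, -0.012]
force: [-6.8, 0.0, 1.6]
opening: 0.0104
t 9.3 pos [ 0.6071 -0.0421  0.0557] q [-0.15  0.3   1.63 -0.    1.21 -0.14] F [-6.8  0.   1.6] open 0.0104
axes y [ 0.015  1.    -0.   ] z [ 1.    -0.015  0.001] jawyaw -0.0148
shift [ 0.0082  0.0001 -0.0005] turn [-0.0001  0.0009  0.0005]
```

```bash
python3 -m inch '[[[0.004,0,0,0,0,0,0],[0.004,0,0,0,0,0,0],[0.003,0,0,0,0,0,0],[0.003,0,0,0,0,0,0],[0,0,0,0,0,0,0]]]'; python3 go.py 0.6067 -0.042 0.0475 -0.0147
```

```text
t: 9.8
tool_pos: [0.6077, -0.0421, 0.0483]
orientation: [0.01, 1.57, -0.012]
force: [0.8, 0.7, -0.5]
opening: 0.0105
t 9.8 pos [ 0.6077 -0.0421  0.0483] q [-0.15  0.31  1.63 -0.    1.19 -0.14] F [ 0.8  0.7 -0.5] open 0.0105
axes y [ 0.014  1.    -0.001] z [ 1.    -0.014  0.001] jawyaw -0.0143
shift [ 0.0008  0.0001 -0.001 ] turn [0.0004 0.0012 0.001 ]
```

```bash
python3 -m inch '[[[0.005,0,0,0,0,0,0]]]'; python3 -m inch '[[[0.005,0,0,0,0,0,0]]]'; python3 -m inch '[[[0,0,0,0,0,0,0]]]'
```

```text
t: 9.9
tool_pos: [0.6083, -0.0422, 0.0468]
orientation: [0.01, 1.569, -0.012]
force: [-31.3, 3.4, 58.3]
opening: 0.0107
t: 10.0
tool_pos: [0.6084, -0.0422, 0.0467]
orientation: [0.01, 1.57, -0.012]
force: [-35.2, 4.0, 58.8]
opening: 0.0106
t: 10.1
tool_pos: [0.608, -0.0422, 0.0479]
orientation: [0.01, 1.571, -0.012]
force: [-2.2, 0.3, -2.5]
opening: 0.0105
```

A 58 N push on the fork floors confirms it has bottomed. Releasing, then rising clear.

```bash
python3 -m inch '[[[0,0,0,0,0,0,0.3],[0,0,0,0,0,0,0.3],[0,0,0,0,0,0,0.3],[0,0,0,0,0,0,0.3],[0,0,0,0,0,0,0.3],[-0.01,0,0,0,0,0,0.3],[-0.02,0,0,0,0,0,0.3],[-0.03,0,0,0,0,0,0.3],[-0.03,0,0,0,0,0,0.3],[-0.03,0,0,0,0,0,0.3],[-0.02,0,0,0,0,0,0.3],[0,0,0,0,0,0,0.3],[0,0,0,0,0,0,0.3]]]'; python3 go.py 0.525 -0.173 0.17 1.556
python3 - <<'E'
from plant import optics
import cv2,numpy as np
a=[]
for n,(x,y,w,h) in (("top",(224,150,120,70)),("side",(200,145,120,90))):
    c=optics.read_camera(n); np.savez(n+"3.npz",**c); f=c["frame"]; a.append(cv2.resize(f[y:y+h,x:x+w],(480 if n=="top" else 720,280 if n=="top" else 540),interpolation=cv2.INTER_CUBIC))
cv2.imwrite("pics/g3.png",a[1]);cv2.imwrite("pics/g3t.png",a[0])
E
```

```text
t: 11.4
tool_pos: [0.6078, -0.0419, 0.1945]
orientation: [0.01, 1.57, -0.012]
force: [0.6, 0.1, -0.3]
opening: 0.0278
t 11.4 pos [ 0.6078 -0.0419  0.1945] q [-0.15  0.18  1.51 -0.    1.45 -0.14] F [ 0.6  0.1 -0.3] open 0.0278
axes y [ 0.014  1.    -0.001] z [ 1.    -0.014  0.001] jawyaw -0.0139
shift [ 0.0246 -0.1322 -0.081 ] turn [-1.5699e+00 -3.0000e-04  2.0000e-03]
```

View pics/g3.png

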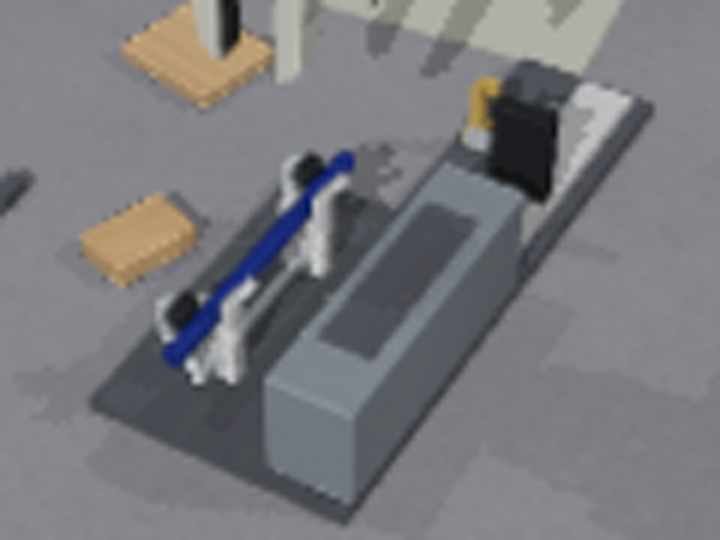

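The rod lies in both forks with the black noses over it (noses at (180,308) and (310,168)). I'll check its position numerically and zoom in on the index.

Run:
```python
from h import *
c=cam("side3"); print(back(c,(np.array([[173,355],[345,160]])+.5)/6-.5+[200,145],.05).round(4))
F=c["frame"].astype(int); m=((F[...,0]-F[...,1]>35)&(F[...,0]-F[...,2]>35)).astype(np.uint8)
N,L,S,C=cv2.connectedComponentsWithStats(m)
for i in range(1,N):
    x,y,w,h,a=S[i]
    if a>20 and 215<x<265 and 160<y<210:
        ys,xs=np.nonzero(L==i); W=back(c,np.c_[xs,ys],.05); print(a,W.mean(0),W.min(0),W.max(0),np.polyfit(W[:,1],W[:,0],1))
t=cam("top3")["frame"][182:212,292:332]; s=c["frame"][150:182,270:302]
t=cv2.resize(t,None,fx=12,fy=12,interpolation=cv2.INTER_CUBIC); s=cv2.resize(s,None,fx=10,fy=10,interpolation=cv2.INTER_CUBIC)
g=np.zeros((360,800,3),np.uint8); g[:,:480]=t; g[:320,480:]=s; cv2.imwrite("pics/idx.png",g)
```

```text
[[ 0.6103  0.0425  0.05  ]
 [ 0.607  -0.1235  0.05  ]]
138 [ 0.609353   -0.03224651  0.05      ] [ 0.60210441 -0.12862298  0.05      ] [0.61584528 0.0473446  0.05      ] [0.01532775 0.60984726]
```

View pics/idx.png

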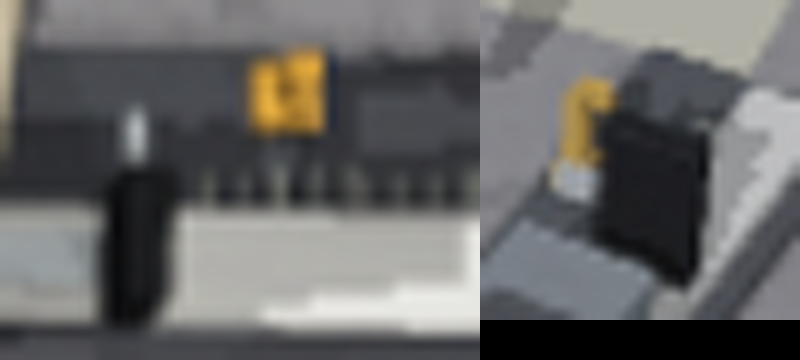

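Run:
```python
from h import *
c=cam("top"); p=[.607,-.039,-.0147]
def v(u,z,k=(292,182,12)):
    d=back(c,up([u],*k),z)[0,:2]-p[:2]; s,q=np.sin(p[2]),np.cos(p[2]); return np.round([q*d[0]+s*d[1],-s*d[0]+q*d[1]],4)
print("pointer",v((135,140),.052))
for z in(.012,.02,.03,.047): print(z,v((286,92),z), v((250,92),z), v((325,92),z))
c=cam("side"); k=(270,150,10)
print("side post top",v((115,85),.047,k)); print("pointer/handle top corners",v((120,115),.085,k),v((230,125),.085,k))
print("foot",v((95,178),.02,k))
# predicted projections
for n,kk in(("top",(292,182,12)),("side",(270,150,10))):
    C=cam(n)
    for y in(-.172,-.176,-.18):
        P=np.array([[-.034+a,y+b,z] for a,b,z in((0,0,.055),(0,0,.047),(-.008,0,.047),(.009,.008,.012),(-.009,.008,.012),(-.009,-.008,.012),(.009,-.008,.012))])
        print(n,y,np.round((proj(C,world(p,P))-kk[:2]+.5)*kk[2]-.5).tolist())
```

```text
pointer [-0.0526 -0.1364]
0.012 [-0.0329 -0.1817] [-0.0331 -0.1721] [-0.0327 -0.1922]
0.02 [-0.0342 -0.1805] [-0.0344 -0.1709] [-0.034  -0.1909]
0.03 [-0.0358 -0.1789] [-0.036  -0.1694] [-0.0355 -0.1892]
0.047 [-0.0384 -0.1763] [-0.0386 -0.1669] [-0.0382 -0.1864]
side post top [-0.0332 -0.1854]
pointer/handle top corners [-0.0607 -0.1315] [-0.0929 -0.1448]
foot [-0.0361 -0.1681]
top -0.172 [[274.0, 70.0], [269.0, 75.0], [270.0, 105.0], [220.0, 61.0], [220.0, 128.0], [280.0, 129.0], [279.0, 63.0]]
top -0.176 [[290.0, 70.0], [285.0, 75.0], [285.0, 106.0], [235.0, 62.0], [235.0, 128.0], [295.0, 129.0], [294.0, 63.0]]
top -0.18 [[305.0, 71.0], [300.0, 76.0], [300.0, 106.0], [250.0, 62.0], [250.0, 128.0], [310.0, 130.0], [309.0, 63.0]]
side -0.172 [[100.0, 90.0], [99.0, 108.0], [120.0, 116.0], [59.0, 192.0], [106.0, 210.0], [128.0, 183.0], [81.0, 165.0]]
side -0.176 [[105.0, 83.0], [104.0, 101.0], [125.0, 109.0], [65.0, 185.0], [112.0, 203.0], [133.0, 176.0], [87.0, 158.0]]
side -0.18 [[111.0, 76.0], [110.0, 95.0], [131.0, 103.0], [70.0, 178.0], [117.0, 196.0], [139.0, 169.0], [92.0, 152.0]]
```

Index estimate: viewer y ≈ −0.178, so about 43 mm of pull (inside the stated 30–60). Now moving to the handle.

```bash
python3 -m inch '[[[0,-0.015,-0.009,0,0,0,0.32],[0,-0.026,-0.016,0,0,0,0.32],[0,-0.026,-0.016,0,0,0,0.32],[0,-0.026,-0.016,0,0,0,0.32],[0,-0.024,-0.014,0,0,0,0.32],[0,0,0,0,0,0,0.32],[0,0,0,-0.06,0,0,0.32],[0,0,0,-0.13,0,0,0.32],[0,0,0,-0.13,0,0,0.32],[0,0,0,-0.13,0,0,0.32],[0,0,0,-0.13,0,0,0.32],[0,0,0,-0.13,0,0,0.32],[0,0,0,-0.13,0,0,0.32],[0,0,0,-0.13,0,0,0.32],[0,0,0,-0.13,0,0,0.32],[0,0,0,-0.13,0,0,0.32],[0,0,0,-0.13,0,0,0.32],[0,0,0,-0.1,0,0,0.32],[0,0,0,0,0,0,0.32]]]' 30; python3 go.py 0.525 -0.173 0.12 1.556
```

```text
t: 13.4
tool_pos: [0.513, -0.1606, 0.1656]
orientation: [-1.131, 1.261, 1.198]
force: [0.1, -0.4, 0.3]
opening: 0.0297
t 13.4 pos [ 0.513  -0.1606  0.1656] q [-0.4   0.05  1.7  -0.    1.43 -1.9 ] F [ 0.1 -0.4  0.3] open 0.0297
axes y [-0.997  0.065  0.043] z [0.066 0.998 0.011] jawyaw 1.5049
shift [ 0.0449 -0.0148 -0.0121] turn [-0.0508  0.0124 -0.0429]
```

```bash
python3 -m inch '[[[0,-0.008,-0.006,-0.05,0.012,-0.043,0.32],[0.01,-0.006,-0.006,0,0,0,0.32],[0.015,0,0,0,0,0,0.32],[0.015,0,0,0,0,0,0.32],[0.005,0,0,0,0,0,0.32],[0,0,0,0,0,0,0.32]]]'; python3 go.py 0.525 -0.173 0.066 1.556
```

```text
t: 14.0
tool_pos: [0.5237, -0.1721, 0.1115]
orientation: [-1.181, 1.226, 1.196]
force: [-0.7, -0.3, -0.8]
opening: 0.0298
t 14.0 pos [ 0.5237 -0.1721  0.1115] q [-0.41  0.1   1.75  0.    1.3  -1.95] F [-0.7 -0.3 -0.8] open 0.0298
axes y [-1.     0.029  0.008] z [0.029 1.    0.004] jawyaw 1.5422
shift [ 0.0454 -0.0018 -0.001 ] turn [-0.0137  0.0041 -0.0085]
```

```bash
python3 -m inch '[[[0,-0.001,-0.001,-0.014,0.004,-0.008,0.32],[0.008,0,0,0,0,0,0.32],[0.01,0,0,0,0,0,0.32],[0.01,0,0,0,0,0,0.32],[0.01,0,0,0,0,0,0.32],[0.006,0,0,0,0,0,0.32],[0,0,0,0,0,0,0.32]]]'; python3 go.py 0.525 -0.173 0.066 1.556
```

```text
t: 14.7
tool_pos: [0.5248, -0.173, 0.0638]
orientation: [-1.199, 1.216, 1.199]
force: [-0.1, 0.2, 1.3]
opening: 0.0297
t 14.7 pos [ 0.5248 -0.173   0.0638] q [-0.41  0.15  1.79 -0.    1.2  -1.97] F [-0.1  0.2  1.3] open 0.0297
axes y [-1.     0.014 -0.   ] z [ 0.014  1.    -0.   ] jawyaw 1.5569
shift [-0.0022 -0.0002 -0.    ] turn [ 0.0009 -0.0002  0.0002]
```

```bash
python3 -m inch '[[[0,0,0,0,0,0,0],[0,0,0,0,0,0,0],[0,0,0,0,0,0,0],[0,0,0,0,0,0,0],[0,0,0,0,0,0,0],[0,0,0,0,0,0,0]]]' 40; python3 -m inch '[[[0,0,-0.004,0,0,0,0],[0,0,-0.005,0,0,0,0],[0,0,-0.005,0,0,0,0],[0,0,-0.005,0,0,0,0],[0,0,-0.005,0,0,0,0],[0,0,-0.005,0,0,0,0],[0,0,-0.004,0,0,0,0],[0,0,0,0,0,0,0]]]'; python3 go.py 0.524 -0.216 0.064 1.556
```

```text
t: 15.3
tool_pos: [0.5249, -0.173, 0.064]
orientation: [-1.199, 1.216, 1.198]
force: [0.1, -0.1, -2.6]
opening: 0.0119
t: 16.1
tool_pos: [0.5243, -0.2068, 0.064]
orientation: [-1.196, 1.213, 1.201]
force: [-0.0, 5.6, -0.7]
opening: 0.0116
t 16.1 pos [ 0.5243 -0.2068  0.064 ] q [-0.47  0.18  1.75  0.    1.2  -2.03] F [-0.   5.6 -0.7] open 0.0116
axes y [-1.     0.014  0.   ] z [0.014 1.    0.004] jawyaw 1.5571
shift [-0.0001  0.0002 -0.0092] turn [ 0.0011  0.0037 -0.0003]
```

```bash
python3 -m inch '[[[0,0,-0.005,0,0.003,0,0],[0,0,-0.005,0,0,0,0],[0,0,0,0,0,0,0],[0,0,0,0,0,0,0]]]'; python3 go.py 0.524 -0.216 0.064 1.556
python3 - <<'E'
from plant import optics
from h import *
a=[]
for n,(x,y,w,h) in (("top",(285,172,50,50)),("side",(262,140,50,50))):
    c=optics.read_camera(n); np.savez(n+"4.npz",**c); a.append(cv2.resize(c["frame"][y:y+h,x:x+w],None,fx=8,fy=8,interpolation=cv2.INTER_CUBIC))
cv2.imwrite("pics/g4.png",np.hstack(a))
E
```

```text
t: 16.5
tool_pos: [0.5242, -0.2166, 0.064]
orientation: [-1.196, 1.214, 1.201]
force: [0.2, 7.4, -0.9]
opening: 0.0119
t 16.5 pos [ 0.5242 -0.2166  0.064 ] q [-0.48  0.19  1.74  0.    1.21 -2.04] F [ 0.2  7.4 -0.9] open 0.0119
axes y [-1.     0.014  0.001] z [0.014 1.    0.004] jawyaw 1.5566
shift [-0.      0.0002  0.0006] turn [ 0.0006  0.0036 -0.0006]
```

View pics/g4.png

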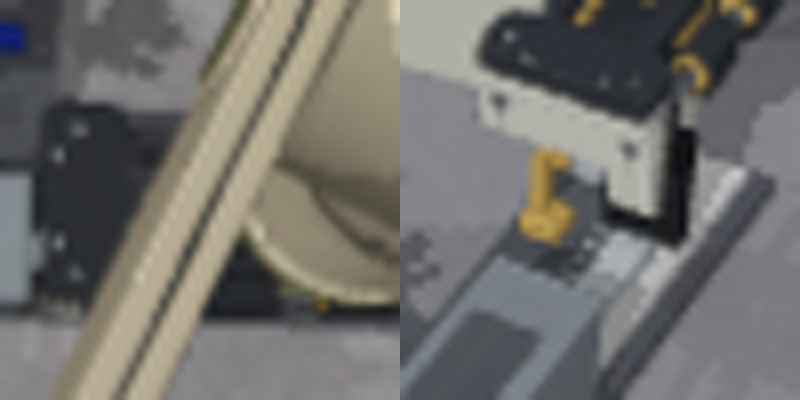

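In the side half the brass blade tip at (568,157) points straight at the light pointer at about (585,168). I'll compare this with projections of candidate index positions.

Run:
```python
from h import *
C=cam("side4"); p=[.607,-.039,-.0147]; k=np.array([262,140])
pr=lambda P:np.round((proj(C,world(p,np.array(P)))-k+.5)*8-.5).tolist()
for y in(-.174,-.178,-.182):
    print(y,"base z.008/.014",pr([[-.034,y,.008],[-.034,y,.014]]),"corners.008",pr([[-.034+a,y+b,.008] for a,b in((.009,.008),(-.009,.008),(-.009,-.008),(.009,-.008))]),"post top",pr([[-.034,y,.047],[-.034,y,.055]]), "tip .052",pr([[-.05,y,.052]]))
print("pointer pred, handle y -.1785",pr([[-.062,-.1785,.052],[-.052,-.1785,.052]]))
F=C["frame"].astype(int); m=(F[...,2]-F[...,0]>70)&(F[...,1]-F[...,0]>30)
ys,xs=np.nonzero(m[155:175,275:287]); print("brass px crop x",((xs.min()+275-262)*8,(xs.max()+275-262+1)*8),"y",((ys.min()+155-140)*8,(ys.max()+15+1)*8))
for r in range(20): 
    i=xs[ys==r]
    if len(i): print((r+15)*8+4,(i.min()+13)*8,(i.max()+14)*8)
```

```text
-0.174 base z.008/.014 [[141.0, 234.0], [141.0, 223.0]] corners.008 [[113.0, 238.0], [151.0, 252.0], [168.0, 230.0], [131.0, 216.0]] post top [[145.0, 164.0], [146.0, 149.0]] tip .052 [[180.0, 167.0]]
-0.178 base z.008/.014 [[145.0, 229.0], [146.0, 218.0]] corners.008 [[118.0, 232.0], [155.0, 247.0], [172.0, 225.0], [135.0, 211.0]] post top [[149.0, 158.0], [150.0, 144.0]] tip .052 [[184.0, 162.0]]
-0.182 base z.008/.014 [[149.0, 223.0], [150.0, 213.0]] corners.008 [[122.0, 227.0], [159.0, 241.0], [177.0, 220.0], [139.0, 206.0]] post top [[154.0, 153.0], [155.0, 138.0]] tip .052 [[189.0, 156.0]]
pointer pred, handle y -.1785 [[211.0, 171.0], [189.0, 163.0]]
brass px crop x (np.int64(120), np.int64(168)) y (np.int64(152), np.int64(240))
156 136 168
164 136 168
172 136 152
180 136 152
188 136 152
196 128 152
204 128 160
212 128 168
220 120 168
228 120 168
236 136 160
```

Run:
```python
from h import *
a=[]
for n in("side","side4"):
    f=cam(n)["frame"][153:177,274:299].astype(float); g=np.clip(f*1.3,0,255).astype(np.uint8)
    a.append(cv2.resize(g,None,fx=16,fy=16,interpolation=cv2.INTER_NEAREST))
cv2.imwrite("pics/z4.png",np.hstack(a))
```

```text
(no output)
```

View pics/z4.png

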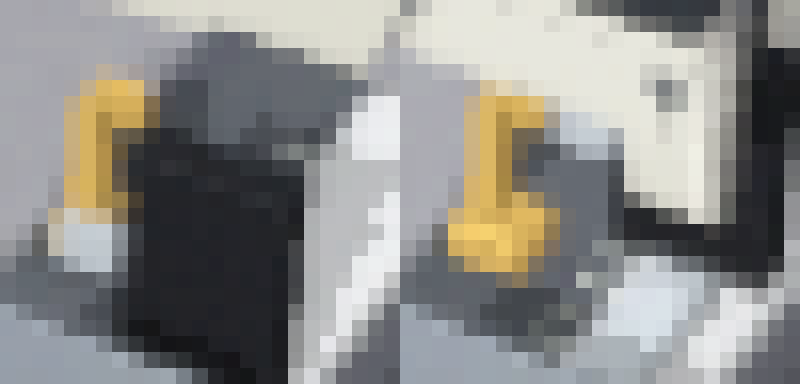

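In the enlarged view the grey pointer (560–610, 120–150) directly continues the brass blade (480–545, 90–125). The residual is about 1–1.5 mm, inside the 5 mm tolerance. Now I'll hold.

```bash
for i in 1 2; do python3 -m inch '[[[0,0,0,0,0,0,0],[0,0,0,0,0,0,0],[0,0,0,0,0,0,0],[0,0,0,0,0,0,0],[0,0,0,0,0,0,0],[0,0,0,0,0,0,0],[0,0,0,0,0,0,0],[0,0,0,0,0,0,0],[0,0,0,0,0,0,0],[0,0,0,0,0,0,0],[0,0,0,0,0,0,0],[0,0,0,0,0,0,0],[0,0,0,0,0,0,0],[0,0,0,0,0,0,0],[0,0,0,0,0,0,0],[0,0,0,0,0,0,0],[0,0,0,0,0,0,0],[0,0,0,0,0,0,0],[0,0,0,0,0,0,0],[0,0,0,0,0,0,0]]]'; done
python3 - <<'E'
from plant import optics
from h import *
c=optics.read_camera("side"); np.savez("side5.npz",**c); c=cam("side5")
F=c["frame"].astype(int); m=((F[...,0]-F[...,1]>35)&(F[...,0]-F[...,2]>35))
ys,xs=np.nonzero(m[155:215,210:270]); W=back(c,np.c_[xs+210,ys+155],.05); print(len(W),W.mean(0),W[:,1].min(),W[:,1].max())
print("change near pointer vs before", np.abs(F[150:180,270:300]-cam("side4")["frame"][150:180,270:300]).mean())
E
```

```text
t: 18.6
tool_pos: [0.5242, -0.215, 0.064]
orientation: [-1.194, 1.209, 1.208]
force: [0.9, 7.3, 0.1]
opening: 0.0116
t: 20.6
tool_pos: [0.5242, -0.215, 0.064]
orientation: [-1.194, 1.207, 1.213]
force: [-1.2, 6.4, 1.0]
opening: 0.0116
138 [ 0.609353   -0.03224651  0.05      ] -0.12862298214140622 0.04734459929569368
change near pointer vs before 2.837037037037037
```

The hold relaxed 1.6 mm inward. I'll nudge that back, hold again for over 3 s, then hand in.

```bash
python3 -m inch '[[[0,0,-0.0025,0,0,0,0],[0,0,-0.0005,0,0,0,0],[0,0,0,0,0,0,0],[0,0,0,0,0,0,0],[0,0,0,0,0,0,0],[0,0,0,0,0,0,0],[0,0,0,0,0,0,0],[0,0,0,0,0,0,0],[0,0,0,0,0,0,0],[0,0,0,0,0,0,0],[0,0,0,0,0,0,0],[0,0,0,0,0,0,0],[0,0,0,0,0,0,0],[0,0,0,0,0,0,0],[0,0,0,0,0,0,0],[0,0,0,0,0,0,0],[0,0,0,0,0,0,0],[0,0,0,0,0,0,0],[0,0,0,0,0,0,0],[0,0,0,0,0,0,0]]]'; python3 -m inch '[[[0,0,0,0,0,0,0],[0,0,0,0,0,0,0],[0,0,0,0,0,0,0],[0,0,0,0,0,0,0],[0,0,0,0,0,0,0],[0,0,0,0,0,0,0],[0,0,0,0,0,0,0],[0,0,0,0,0,0,0],[0,0,0,0,0,0,0],[0,0,0,0,0,0,0],[0,0,0,0,0,0,0],[0,0,0,0,0,0,0],[0,0,0,0,0,0,0],[0,0,0,0,0,0,0],[0,0,0,0,0,0,0],[0,0,0,0,0,0,0],[0,0,0,0,0,0,0]]]'; python3 -c "
from plant import workorder; print(workorder.close_job())"
```

```text
t: 22.65
tool_pos: [0.5241, -0.2177, 0.064]
orientation: [-1.194, 1.204, 1.217]
force: [-0.9, 6.5, -0.8]
opening: 0.0118
t: 24.35
tool_pos: [0.5242, -0.2177, 0.064]
orientation: [-1.194, 1.203, 1.22]
force: [-1.1, 6.6, -0.1]
opening: 0.0121
the job is handed in; nothing more can be done
None
```

I clipped the thick blue rod into the forks and let go. I then drew the slide out to the brass index, and the gripper was still holding it there when I handed the job in at about 24 s of the 62 s allowed. The job gives no verdict, so what follows is my own measurement.

- **Rod:** it bottomed on the fork floors under a 58 N push. The side picture showed the noses over it, and its ends put the middle about 2 mm from the viewer's centre. A later side-camera check, after the pull, found it unmoved. I could not measure the jaw angle itself.
- **Slide:** the gripper pulled the handle about 44–45 mm with a 40 N grip setting, and it held at 6–7 N of spring force. The last 1.7 s showed no drift. In total it stayed near the index for about 8 s, apart from one correction after it had slipped back 1.6 mm.
- **Alignment:** the close-up side picture, taken at about 43.5 mm of pull, showed the pointer in line with the blade, needing perhaps 1.4 mm more. I took no picture after the final nudge, but the arm reading puts the handle 1.1 mm further out than in that close-up.
- **Disagreement:** estimates of the index position ranged from viewer y −0.170 to −0.1785. I went with −0.178, from the top camera, the brass foot and the close-up. If the nearer estimates were right, the handle could be outside the 5 mm tolerance.
- **Other objects:** I touched nothing else that I know of, but did not measure the bystanders again at the end. I viewed 11 pictures, one past the budget.

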